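Pocket torch back on its cradle by the door

TASK

Put the stubby pocket torch on its wooden cradle, where it can be found in a power cut. It lies too snugly in the narrow open box to be taken by its sides, so lift it out by its two ends, lay it on the ribbed mat and let go, then take it across its round body and set it between the cradle's end cheeks, either way round, letting both notches take its weight before you let go. Leave the other things on the shelf where they are.

Things in the scene. Friction and masses are not known exactly. Their poses are not given: they have to be found in the camera images.
- torch_center (a point): Centre of the pocket torch, a plain aluminium cylinder 60 mm long and 28 mm in diameter with flat ends, 65 to 130 g, which rolls freely about its axis. Its x axis runs along the cylinder; y and z turn as it rolls. It starts lying in the box, its axis along the box's length.
- box: Narrow open yellow plastic box, fixed: 162 mm long (x), 42 wide (y), 42 high, walls and floor 3 mm. Origin: centre of underside, z up. A raised bed in its middle (40 mm long in x, full width, top 11 mm above origin) bears the torch: torch centre 25 mm above origin, torch top 3 mm below the rim, about 4 mm free at each long side, at least 38 mm free beyond each torch end.
- mat: Flat grey rubber mat, fixed, 140 mm long (x), 110 wide (y), 3 thick, with eight ribs along x, each 3 mm wide and 3 high (tops 6 mm above origin), 14 mm apart and symmetric about y = 0, so that a groove runs along y = 0. A torch laid along the ribs rests between two of them without rolling, its centre 19 mm above origin. Origin: centre of underside, z up.
- cradle: Brown wooden cradle, fixed: base 90 (x) x 56 (y) x 8 mm; origin: centre of underside, z up. Two upright 90-degree V saddles 10 mm thick at x = -23 and +23 mm (lips 35 mm high), 36 mm free between them for fingers. End cheeks 34 mm wide, 52 high, 6 thick, inner faces at x = -34.5 and +34.5 mm: 4.5 mm to spare at each torch end. Seated torch: along x, centre at x = y = 0, 36 mm above origin.
- pen_cup: Bystander: black plastic pen cup, 76 mm across, 100 mm tall (pens to 155 mm); origin at the centre of its underside.
- owl: Bystander: ceramic owl figurine, 70 mm across, 112 mm tall; origin at the centre of its underside.
- mirror: Bystander: round chrome pocket mirror lying flat, 68 mm across, 8 mm thick; origin at the centre of its underside.
- lid: Bystander: the box's yellow clip-on lid lying flat, 168 x 48 x 8 mm, long along its x; origin at the centre of its underside.
- tin: Bystander: round metal polish tin, 75 mm across, 26 mm tall; origin at the centre of its underside.
- matchbox: Bystander: cardboard matchbox, 50 x 36 x 15 mm; origin at the centre of its underside.
Not all that is in view belongs to the job. What is shaped like the cradle but green is not meant. There is more than one size of the part that bears torch_center; the job needs the smaller.

How it is judged:
By the outcome, as a careful person would: the job done as asked, in the order asked, and still so for the second after the job is handed in, with the robot touching nothing.
It also fails if it takes over 64 s, if anything falls off the work surface, if the arm or the gripper's body presses on something with over 40 N, if the wrist force passes 120 N, or if a joint passes its speed limit or range.

ROBOT

A 6-joint arm with a two-finger parallel gripper is mounted at the origin on the work surface. World frame = base frame: x ahead of the robot, y to its left, z up, the work surface at z = 0. Lengths are in m, angles in rad, forces in N, time in s.
With the tool pointing down it reaches from about 0.225 to 0.875 m from the base axis. Payload 3.4 kg.
Tool frame: the origin (TCP) lies on the centre line of the jaws, within the pads' length; the fingertips stand 11 mm ahead of it and the grasp point (between the pads) lies 8 mm behind it; z points along the fingers, y is the line along which they close (so a half turn about z gives the same grasp; the last joint's range is limited). The gripper opens to 85 mm and grips with 20 to 120 N. Pads are 22 mm wide; open, the fingers measure 114 mm over their backs; the gripper's body (76 mm by 85 mm) begins 54 mm behind the grasp point. The pads swing forward as they close: fully open they stand 13 mm farther back than shut.
Start: joints at [1.113, 0.276, 1.505, -0, 1.361, -0.121], TCP at [0.19, 0.543, 0.242] pointing down, gripper open.
Joint ranges: [-2.89, 2.89], [-0.75, 2.08], [0.22, 2.7], [-1.18, 4.32], [0.11, 2.71], [-2.7, 2.7]. Speed limits (rad/s): [2.57, 2.57, 3.14, 3.14, 3.14, 3.14].

INTERFACE

Orientations are given as a unit quaternion [w, x, y, z].
In Python, from rig import manip, eyes, job gives the robot as it stands.
- The arm moves only by the tool drive_tool, never from a script. Its argument "rows" is a list of rows, each a list of 3 entries, a list of its own where there are three numbers: the turn, a rotation vector about the world's x, y, z in rad, then the shift along the world's x, y, z in cm, then the finger opening in cm, from 0 to 8.54. A call has 1 to 8 rows; each row shifts and turns the commanded pose from where the row before left it; what a row does not reach is not made up. A row lasts 1/8 s, in which the tool goes at most 62.5 mm and 10.7 degrees, less where a joint would pass 70% of its speed; a pose out of reach is approached as far as the arm can. A call is refused whole if a number of a shift passes 6.25 or a number of a turn 0.188, either way. A call with a gripper value outside its range is refused whole. The fingers move at their own pace and stop on an object; "force" is the grip in N (left out, the last holds). Time passes only in rows, so rows that do not move let the fingers close. It gives the time, the measured TCP pose, the force, the opening and the grip force at its end, in the units of the state.
- manip.get_state(): the state, without advancing time (a new reading comes with each control period).
- eyes.get_image(name): name is "scene" or "top"; returns the picture (420x560x3 uint8, red, green, blue); there is no depth.
- eyes.get_calibration(name): a dict with "camera_matrix" (3x3 intrinsics, pixels), "view" (4x4, takes a point from world to camera coordinates). Camera axes: x right, y up, looking along -z (the intrinsics and any distortion apply to the point x, -y, -z); pixel columns grow to the right and rows downward; lengths in m; the calibration is good to about 2 mm. A picture is of the moment at which its call begins. get_calibration takes no time and is no camera call.
- job.sign_off(): hands the job in; it is judged then, once.
The state is a dict: "clock": time; "qpos": joint angles; "qd": joint speeds; "effort": joint torques, N m; "position": TCP position; "ee_rot": TCP orientation; "contact_force": force on the tool from outside, world axes, zero at the start; "moment": the same for the moment, N m; "width": finger opening in m; "gripper_force": force on a finger pad.
Only numpy, scipy, OpenCV 4.12 (cv2) and the standard library are available. Lean on these libraries where they do the work, as an engineer would, in place of code of your own. Each camera call takes 0.05 s, during which the arm holds its last target. There are 200 camera calls.

## Working session

There is one attempt and no reset: what is moved stays moved. The work goes in short steps, Python scripts to look and compute and a tool call to move; the robot and the scene stay as the last step left them, time stands still between calls to the robot, and variables do not carry over. Pictures are saved under pics/ and viewed, at most 10 in all, crops included, and the job is handed in when it is done.

Besides the shell and the picture viewer there is one more tool, called after "Emit:" in YAML: its name, and indented under it one key for each argument. drive_tool: Moves the arm, as the interface text tells. Its arguments: {"type":"object","properties":{"rows":{"type":"array"},"force":{"type":"number"}},"required":["rows"]}

```bash
mkdir -p pics
cat > h.py <<'E'
import numpy as np, cv2
from rig import manip, eyes, job
def grab(n,f):
    im=eyes.get_image(n); cv2.imwrite('pics/'+f,im[:,:,::-1]); return im
def ray(n,u,v):
    c=eyes.get_calibration(n); K=np.array(c['camera_matrix']); V=np.array(c['view'])
    d=np.linalg.inv(K)@[u,v,1]; d=np.array([d[0],-d[1],-d[2]])
    R=V[:3,:3]; return -R.T@V[:3,3], R.T@d
def onz(n,u,v,z):
    o,d=ray(n,u,v); return o+d*(z-o[2])/d[2]
def proj(n,p):
    c=eyes.get_calibration(n); K=np.array(c['camera_matrix']); V=np.array(c['view'])
    q=V[:3,:3]@p+V[:3,3]; q=K@[q[0],-q[1],-q[2]]; return q[:2]/q[2]
E
python3 - <<'E'
from h import *
a=grab('scene','s0.png');b=grab('top','t0.png')
for n in('scene','top'):
    c=eyes.get_calibration(n);print({k:np.round(v,3).tolist() if not isinstance(v,str) else v for k,v in c.items()}); print(ray(n,280,210)[0])
print(manip.get_state())
E
```

```text
{'camera_matrix': [[497.475, 0.0, 282.619], [0.0, 497.475, 212.899], [0.0, 0.0, 1.0]], 'view': [[-0.204, 0.979, -0.004, 0.097], [-0.833, -0.171, 0.526, 0.443], [0.515, 0.11, 0.85, -1.47], [0.0, 0.0, 0.0, 1.0]]}
[1.14493271 0.14309143 1.01761588]
{'camera_matrix': [[388.541, 0.0, 280.157], [0.0, 388.541, 219.141], [0.0, 0.0, 1.0]], 'view': [[-0.025, -1.0, 0.002, 0.036], [0.998, -0.024, 0.049, -0.567], [-0.049, 0.003, 0.999, -0.895], [0.0, 0.0, 0.0, 1.0]]}
[0.52260414 0.02475285 0.92141413]
{'clock': 0.1, 'qpos': array([ 1.11302146e+00,  2.76519249e-01,  1.50597157e+00, -3.02017603e-05,
        1.36070621e+00, -1.21016461e-01]), 'qd': array([-0.00057564, -0.00073359, -0.00229285, -0.00049086, -0.00166021,
       -0.00265636]), 'effort': array([ 1.68102059e-03, -4.17702448e+01, -2.46402973e+01, -8.74186935e-05,
        5.81647459e-03,  3.70363989e-05]), 'position': array([0.18982508, 0.54229703, 0.24154726]), 'ee_rot': array([-2.14769533e-04,  1.67581523e-01,  9.85857895e-01, -7.73040634e-04]), 'contact_force': array([ 0.03192558,  0.252148  , -0.85153948]), 'moment': array([-0.06869417,  0.01851542, -0.01502781]), 'gripper_force': 0.0, 'width': 0.0854730256847468}
```

View pics/s0.png

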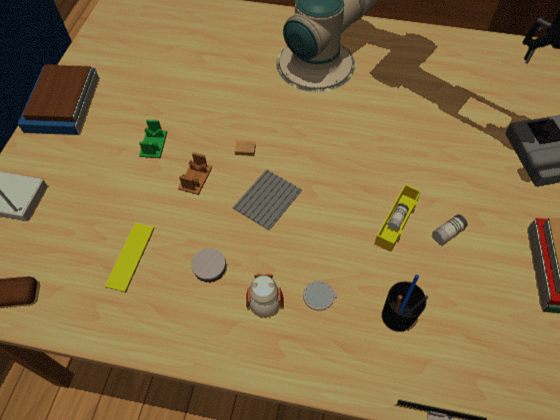

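View pics/t0.png

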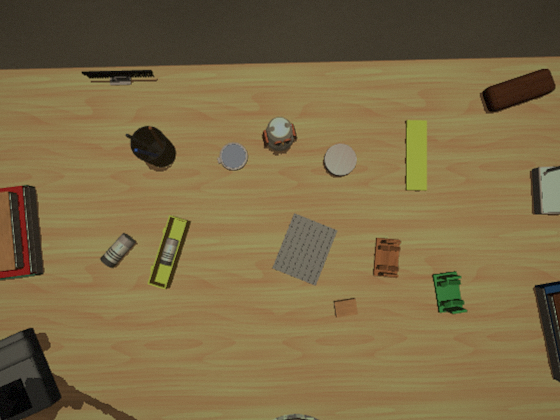

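Torch candidates: the one in the yellow box (top 170,250; scene 399,216) and a larger loose one (top 119,250; scene 450,229). Cradle candidates: brown (top 387,257) and green (top 449,293). Yellow candidates: the box (169,252) and the flat lid (417,155). I choose the torch in the box and the brown cradle.

```bash
cat > m.py <<'E'
from h import *
import sys
b=cv2.imread('pics/t0.png'); hsv=cv2.cvtColor(b,cv2.COLOR_BGR2HSV)
def rect(name,m,z,roi):
    k=np.zeros(m.shape[:2],np.uint8); x0,y0,x1,y1=roi; k[y0:y1,x0:x1]=m[y0:y1,x0:x1]
    cs,_=cv2.findContours(k,cv2.RETR_EXTERNAL,cv2.CHAIN_APPROX_NONE); c=max(cs,key=cv2.contourArea)
    P=np.array([onz('top',u,v,z)[:2] for u,v in c[:,0]])*1000
    (cx,cy),(w,h),a=cv2.minAreaRect(P.astype(np.float32))
    if w<h: w,h,a=h,w,a+90
    print(name,np.round([cx,cy,w,h,(a+90)%180-90],1))
rect('box',cv2.inRange(hsv,(22,120,40),(35,255,255)),.042,(140,205,200,300))
rect('mat',cv2.inRange(hsv,(0,0,30),(180,60,255)),.005,(262,205,345,292))
rect('cradle',cv2.inRange(hsv,(0,110,20),(13,255,255)),.008,(365,225,410,290))
rect('bigtorch',cv2.inRange(hsv,(0,0,0),(180,70,255)),.016,(95,228,140,272))
rect('match',cv2.inRange(hsv,(0,110,20),(15,255,255)),.015,(325,285,365,325))
c1=cv2.resize(b[205:300,90:205],None,fx=4,fy=4,interpolation=cv2.INTER_CUBIC)
c2=cv2.resize(b[225:320,360:475],None,fx=4,fy=4,interpolation=cv2.INTER_CUBIC)
c3=cv2.resize(cv2.imread('pics/s0.png')[120:215,135:250],None,fx=3.4,fy=3.4)
c4=cv2.resize(cv2.imread('pics/s0.png')[170:265,360:475],None,fx=3.4,fy=3.4)
w=lambda i:cv2.resize(i,(400,300))
cv2.imwrite('pics/c0.png',np.vstack([np.hstack([w(c1),w(c2)]),np.hstack([w(c3),w(c4)])]))
E
python3 m.py
```

```text
box [498.9 279.8 165.2  52.9 -20. ]
mat [497.  -33.  138.  108.4 -23.1]
cradle [ 472.3 -224.1   87.4   56.6   -6.5]
bigtorch [504.4 402.5  83.8  34.9 -43. ]
match [ 360.5 -122.3   49.6   36.9  -85.2]
```

View pics/c0.png

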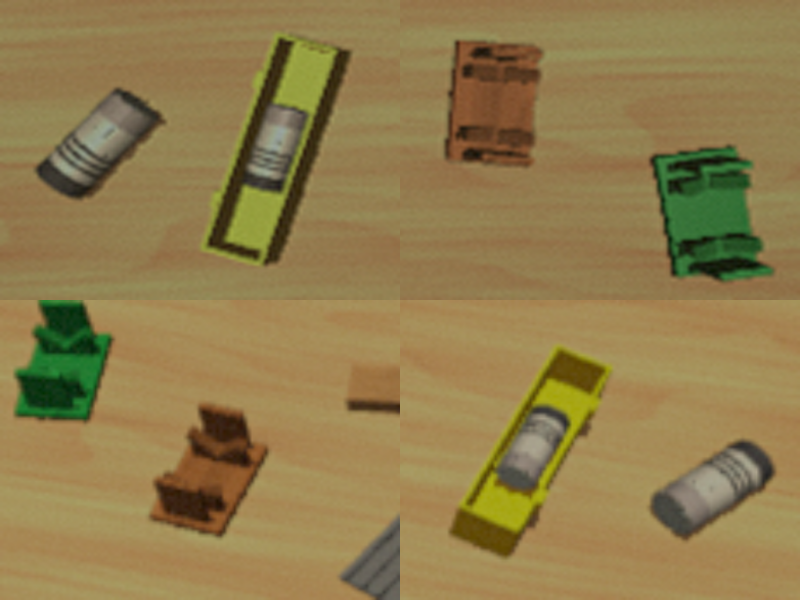

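The crop confirms it: the smaller torch is in the box (crop 275,148), the larger one is loose (100,143), and the brown cradle (495,100) stands beside the green decoy (705,215). Next I measure the torch and box more precisely from both views.

```bash
cat > m2.py <<'E'
from h import *
def torch(n,f,roi,z):
    b=cv2.imread('pics/'+f); hsv=cv2.cvtColor(b,cv2.COLOR_BGR2HSV); x0,y0,x1,y1=roi
    m=np.zeros(b.shape[:2],np.uint8); m[y0:y1,x0:x1]=cv2.inRange(hsv,(0,0,35),(180,95,255))[y0:y1,x0:x1]
    m=cv2.morphologyEx(m,cv2.MORPH_CLOSE,np.ones((3,3)))
    cs,_=cv2.findContours(m,cv2.RETR_EXTERNAL,cv2.CHAIN_APPROX_NONE); c=max(cs,key=cv2.contourArea)
    P=np.array([onz(n,u,v,z)[:2] for u,v in c[:,0]])*1000
    (cx,cy),(w,h),a=cv2.minAreaRect(P.astype(np.float32))
    if w<h: w,h,a=h,w,a+90
    print(n,'torch',np.round([cx,cy,w,h,(a+90)%180-90],1), c[:,0].min(0),c[:,0].max(0))
torch('top','t0.png',(155,232,185,270),.03)
torch('scene','s0.png',(384,200,414,236),.03)
# box rim: bright yellow, both views -> two long sides
for n,f,roi in(('top','t0.png',(140,205,200,300)),('scene','s0.png',(370,180,425,255))):
    b=cv2.imread('pics/'+f); hsv=cv2.cvtColor(b,cv2.COLOR_BGR2HSV); x0,y0,x1,y1=roi
    m=np.zeros(b.shape[:2],np.uint8); m[y0:y1,x0:x1]=cv2.inRange(hsv,(22,120,110),(35,255,255))[y0:y1,x0:x1]
    cs,_=cv2.findContours(m,cv2.RETR_EXTERNAL,cv2.CHAIN_APPROX_NONE); c=max(cs,key=cv2.contourArea)
    P=np.array([onz(n,u,v,.042)[:2] for u,v in c[:,0]])*1000
    print(n,'rim',np.round(cv2.minAreaRect(P.astype(np.float32)),1) if 0 else cv2.minAreaRect(P.astype(np.float32)))
# predicted rim corners for check on estimate
E
python3 m2.py
```

```text
top torch [499.6 279.5  60.3  26.9 -19.1] [160 238] [177 264]
scene torch [501.6 278.8  73.4  26.9 -18.1] [388 204] [407 229]
top rim ((499.73883056640625, 282.24176025390625), (47.8299560546875, 164.17593383789062), 71.88636016845703)
scene rim ((498.9721374511719, 281.1161804199219), (48.63700485229492, 166.10133361816406), 71.76268768310547)
```

Emit:
drive_tool:
  rows:
    - [[0,0,-0.17],[3.4,-2.9,0],8.5]
    - [[0,0,-0.17],[3.4,-2.9,0],8.5]
    - [[0,0,-0.17],[3.4,-2.9,0],8.5]
    - [[0,0,-0.17],[3.4,-2.9,0],8.5]
    - [[0,0,-0.17],[3.4,-2.9,0],8.5]
    - [[0,0,-0.17],[3.4,-2.9,-1],8.5]
    - [[0,0,-0.17],[3.4,-2.9,-1],8.5]
    - [[0,0,-0.17],[3.4,-2.9,-1],8.5]
  force: 40

```text
clock: 1.1
position: [0.4628, 0.3096, 0.2117]
ee_rot: [-0.0, 0.752, 0.659, -0.0]
contact_force: [0.3, 0.2, 0.5]
width: 0.0853
gripper_force: 0.0
```

```bash
cat >> h.py <<'E'
from scipy.spatial.transform import Rotation as Rt
def err(x,y,z,ang):
    "shift cm / turn still needed so tool is down, tool-y along ang deg (mod 180)"
    s=manip.get_state(); q=s['ee_rot']; R=Rt.from_quat([q[1],q[2],q[3],q[0]])
    a=np.radians(ang); best=None
    for k in(0,np.pi):
        yv=np.array([np.cos(a+k),np.sin(a+k),0]); zv=np.array([0,0,-1.]); D=Rt.from_matrix(np.c_[np.cross(yv,zv),yv,zv])
        r=(D*R.inv()).as_rotvec()
        if best is None or np.linalg.norm(r)<np.linalg.norm(best): best=r
    print('t',s['clock'],'shift cm',np.round((np.array([x,y,z])-s['position'])*100,2),'turn',np.round(best,3),'w',round(s['width'],4),'F',np.round(s['contact_force'],1),'g',s['gripper_force'],'q',np.round(s['qpos'],2))
E
python3 - <<'E'
from h import *
err(.4995,.2800,.10,-18.5)
E
```

```text
t 1.1 shift cm [  3.67  -2.96 -11.17] turn [ 0.    -0.001 -0.191] w 0.0853 F [0.3 0.2 0.5] g 0.0 q [0.46 0.27 1.59 0.   1.28 0.6 ]
```

Emit:
drive_tool:
  rows:
    - [[0,0,-0.095],[1.85,-1.5,-3],8.5]
    - [[0,0,-0.095],[1.85,-1.5,-3],8.5]
    - [[0,0,0],[0,0,-3],8.5]
    - [[0,0,0],[0,0,-1.5],8.5]
    - [[0,0,0],[0,0,0],8.5]
    - [[0,0,0],[0,0,0],8.5]

```text
clock: 1.85
position: [0.4996, 0.2813, 0.1084]
ee_rot: [0.0, 0.809, 0.587, 0.001]
contact_force: [0.2, -0.0, 0.6]
width: 0.0849
gripper_force: 0.0
```

Run:
```python
from h import *
err(.4995,.2800,.019,-18.5)
a=grab('scene','s1.png');b=grab('top','t1.png')
w=lambda i:cv2.resize(i[:,:,::-1],(400,400),interpolation=cv2.INTER_CUBIC)
cv2.imwrite('pics/c1.png',np.hstack([w(a[150:270,340:460]),w(b[190:310,110:230])]))
```

```text
t 1.85 shift cm [-0.01 -0.13 -8.94] turn [-0.001  0.002 -0.008] w 0.0849 F [ 0.2 -0.   0.6] g 0.0 q [ 0.39  0.38  1.71 -0.    1.05  0.71]
```

View pics/c1.png

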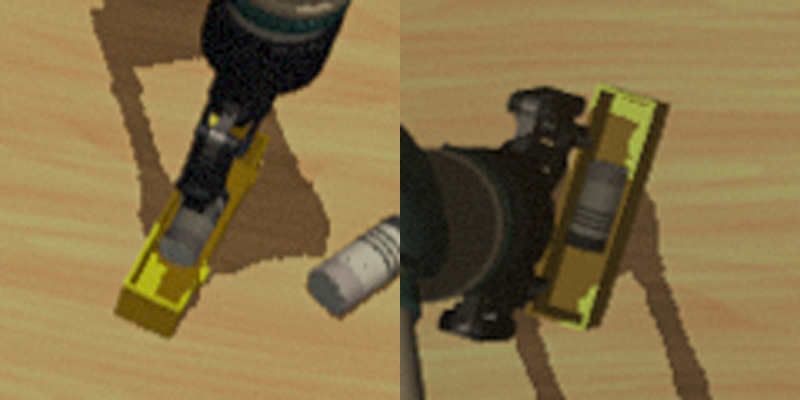

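The gripper spans the torch lengthways above the box: in the scene half its fingers line up with the box axis around (215,170), and the torch is at (200,230). Descending.

Emit:
drive_tool:
  rows:
    - [[0,0,0],[0,-0.1,-2],8.5]
    - [[0,0,0],[0,0,-2],8.5]
    - [[0,0,0],[0,0,-1.5],8.5]
    - [[0,0,0],[0,0,-1],8.5]
    - [[0,0,0],[0,0,0],8.5]

```text
clock: 2.58
position: [0.4988, 0.2796, 0.0419]
ee_rot: [-0.0, 0.81, 0.587, -0.0]
contact_force: [0.5, -0.1, 0.7]
width: 0.0848
gripper_force: 0.0
```

Run:
```python
from h import *
err(.4995,.2800,.019,-18.5)
a=grab('scene','s2.png');b=grab('top','t2.png')
w=lambda i:cv2.resize(i[:,:,::-1],(400,400),interpolation=cv2.INTER_CUBIC)
cv2.imwrite('pics/c2.png',np.hstack([w(a[160:260,350:450]),w(b[200:300,120:220])]))
```

```text
t 2.575 shift cm [ 0.07  0.04 -2.29] turn [ 0.    -0.001 -0.007] w 0.0848 F [ 0.5 -0.1  0.7] g 0.0 q [ 0.39  0.45  1.79 -0.    0.9   0.71]
```

View pics/c2.png

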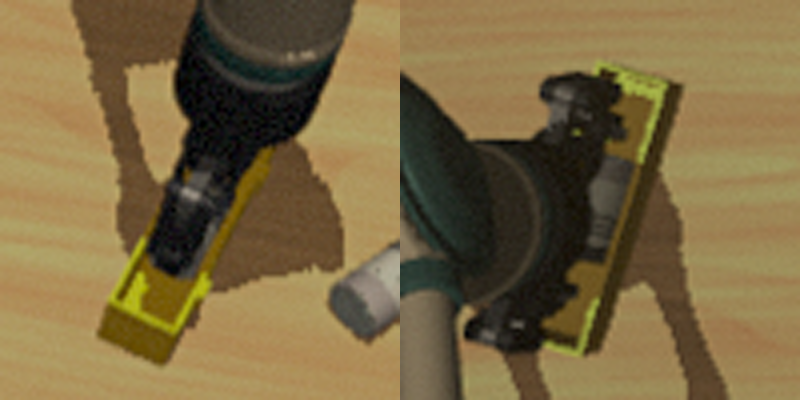

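The finger at (170,240) sits between the box walls. I'll go down the rest and close.

Emit:
drive_tool:
  rows:
    - [[0,0,0],[0.05,0,-1.2],8.5]
    - [[0,0,0],[0,0,-1.1],8.5]
    - [[0,0,0],[0,0,0],7]
    - [[0,0,0],[0,0,0],5.5]
    - [[0,0,0],[0,0,0],5]
    - [[0,0,0],[0,0,0],5]
    - [[0,0,0],[0,0,0],5]
  force: 40

```text
clock: 3.55
position: [0.4995, 0.2797, 0.0194]
ee_rot: [0.0, 0.81, 0.587, 0.0]
contact_force: [0.6, -0.9, -0.3]
width: 0.0594
gripper_force: 43.7
```

Emit:
drive_tool:
  rows:
    - [[0,0,0],[0,0,0.5],5]
    - [[0,0,0],[0,0,1.5],5]
    - [[0,0,0],[0,0,2.5],5]
    - [[0,0,0],[0,0,2.5],5]
    - [[0,0,0],[0,0,2],5]
    - [[0,0,0],[0,0,1],5]
    - [[0,0,0],[0,0,0],5]

```text
clock: 4.42
position: [0.5, 0.2799, 0.1204]
ee_rot: [0.0, 0.81, 0.587, 0.001]
contact_force: [0.2, -0.6, -1.2]
width: 0.0595
gripper_force: 43.7
```

```bash
cat > m3.py <<'E'
from h import *
for n,f,roi in(('top','t0.png',(262,205,345,292)),('scene','s0.png',(225,165,310,235))):
    b=cv2.imread('pics/'+f); hsv=cv2.cvtColor(b,cv2.COLOR_BGR2HSV); x0,y0,x1,y1=roi
    m=np.zeros(b.shape[:2],np.uint8); m[y0:y1,x0:x1]=cv2.inRange(hsv,(0,0,30),(180,70,255))[y0:y1,x0:x1]
    m=cv2.morphologyEx(m,cv2.MORPH_CLOSE,np.ones((5,5)))
    cs,_=cv2.findContours(m,cv2.RETR_EXTERNAL,cv2.CHAIN_APPROX_NONE); c=max(cs,key=cv2.contourArea)
    P=np.array([onz(n,u,v,.004)[:2] for u,v in c[:,0]])*1000
    print(n,cv2.minAreaRect(P.astype(np.float32)))
err(.497,-.033,.12,-23)
b=cv2.imread('pics/s0.png')[160:240,225:310]; cv2.imwrite('pics/mat.png',cv2.resize(b,None,fx=4,fy=4,interpolation=cv2.INTER_CUBIC))
E
python3 m3.py
```

```text
top ((496.59442138671875, -33.19969940185547), (109.09691619873047, 138.56265258789062), 66.74601745605469)
scene ((497.97308349609375, -33.862159729003906), (109.4015121459961, 139.4443817138672), 66.80923461914062)
t 4.425 shift cm [ -0.3  -31.29  -0.04] turn [-0.001  0.002 -0.085] w 0.0595 F [ 0.2 -0.6 -1.2] g 43.70915472507477 q [ 0.39  0.36  1.7  -0.    1.08  0.71]
```

View pics/mat.png

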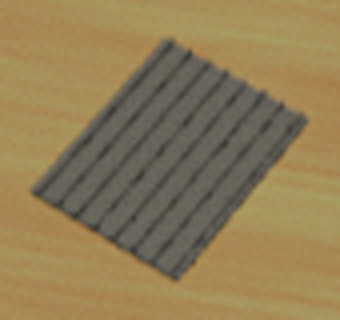

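The mat shows its ribs running from lower left (40,190) to upper right (170,45), along its long side as expected, so the estimate holds. The torch is held (width 59.5 mm); I'll carry it over.

Emit:
drive_tool:
  rows:
    - [[0,0,-0.015],[0,-3,0],5]
    - [[0,0,-0.015],[-0.05,-5,0],5]
    - [[0,0,-0.015],[-0.05,-5,0],5]
    - [[0,0,-0.015],[-0.05,-5,0],5]
    - [[0,0,-0.015],[-0.05,-5,0],5]
    - [[0,0,-0.015],[-0.05,-5,0],5]
    - [[0,0,0],[-0.05,-3.3,0],5]
    - [[0,0,0],[0,0,0],5]

```text
clock: 5.42
position: [0.4961, -0.0353, 0.1185]
ee_rot: [-0.0, 0.836, 0.549, -0.001]
contact_force: [-0.3, -0.2, -0.4]
width: 0.0594
gripper_force: 43.7
```

Emit:
drive_tool:
  rows:
    - [[0,0,0],[0,0,-3],5]
    - [[0,0,0],[0,0,-3],5]
    - [[0,0,0],[0,0,-2],5]
    - [[0,0,0],[0,0,0],5]

```text
clock: 5.92
position: [0.4947, -0.032, 0.0376]
ee_rot: [-0.002, 0.835, 0.55, -0.002]
contact_force: [0.1, -0.2, -0.3]
width: 0.0594
gripper_force: 43.7
```

Run:
```python
from h import *
err(.497,-.0335,.013,-23.2)
a=grab('scene','s3.png');b=grab('top','t3.png')
w=lambda i:cv2.resize(i[:,:,::-1],(400,400),interpolation=cv2.INTER_CUBIC)
cv2.imwrite('pics/c3.png',np.hstack([w(a[140:240,215:315]),w(b[200:300,255:355])]))
```

```text
t 5.925 shift cm [ 0.23 -0.15 -2.46] turn [-0.001 -0.005  0.   ] w 0.0594 F [ 0.1 -0.2 -0.3] g 43.71675252914429 q [-0.21  0.37  1.96  0.    0.82  0.2 ]
```

View pics/c3.png

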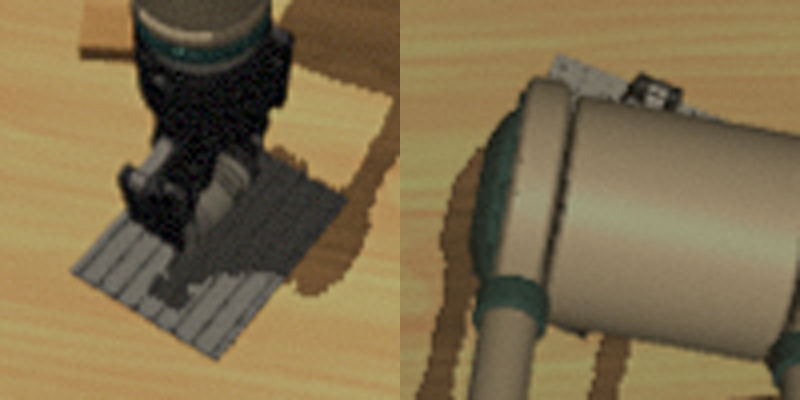

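The torch is held level over the mat's middle (scene half 220,190) and parallel to the ribs. Lowering with a small correction.

Emit:
drive_tool:
  rows:
    - [[0,0.003,0],[0.2,-0.15,-1],5]
    - [[0,0,0],[0,0,-0.7],5]
    - [[0,0,0],[0,0,-0.4],5]
    - [[0,0,0],[0,0,0],5]
    - [[0,0,0],[0,0,0],5]

```text
clock: 6.65
position: [0.4987, -0.0348, 0.0184]
ee_rot: [-0.001, 0.835, 0.55, -0.001]
contact_force: [-0.2, -0.4, -0.4]
width: 0.0592
gripper_force: 43.7
```

Emit:
drive_tool:
  rows:
    - [[0,0,0],[0,0,-0.15],5]
    - [[0,0,0],[0,0,0],5]
    - [[0,0,0],[0,0,0],5]

```text
clock: 7.02
position: [0.4986, -0.0348, 0.0169]
ee_rot: [-0.001, 0.835, 0.55, -0.001]
contact_force: [0.6, -0.6, -0.8]
width: 0.0596
gripper_force: 43.7
```

Run:
```python
from h import *
err(.497,-.0335,.013,-23.2)
```

```text
t 7.025 shift cm [-0.16  0.13 -0.39] turn [ 0.    -0.003  0.001] w 0.0596 F [ 0.6 -0.6 -0.8] g 43.71742129325867 q [-0.21  0.4   1.97 -0.    0.77  0.2 ]
```

Emit:
drive_tool:
  rows:
    - [[0,0,0],[0,0.05,-0.15],5]
    - [[0,0,0],[0,0,-0.1],5]
    - [[0,0,0],[0,0,0],5]
    - [[0,0,0],[0,0,0],5]

```text
clock: 7.52
position: [0.4985, -0.0343, 0.0143]
ee_rot: [-0.001, 0.835, 0.55, -0.001]
contact_force: [-0.3, -0.7, -0.6]
width: 0.0596
gripper_force: 43.7
```

Emit:
drive_tool:
  rows:
    - [[0,0,0],[0,0,-0.1],5]
    - [[0,0,0],[0,0,0],5]
    - [[0,0,0],[0,0,0],5]

```text
clock: 7.9
position: [0.4985, -0.0343, 0.0133]
ee_rot: [-0.001, 0.835, 0.55, -0.001]
contact_force: [-0.9, -0.6, -1.6]
width: 0.0591
gripper_force: 43.7
```

Emit:
drive_tool:
  rows:
    - [[0,0,0],[0,0,-0.05],5]
    - [[0,0,0],[0,0,-0.05],5]
    - [[0,0,0],[0,0,0],5]

```text
clock: 8.28
position: [0.4987, -0.0343, 0.0129]
ee_rot: [-0.001, 0.835, 0.55, -0.001]
contact_force: [-0.2, -0.2, 4.3]
width: 0.059
gripper_force: 44.5
```

Emit:
drive_tool:
  rows:
    - [[0,0,0],[0,0,-0.05],5]
    - [[0,0,0],[0,0,0],5]

```text
clock: 8.52
position: [0.4986, -0.0343, 0.0128]
ee_rot: [-0.001, 0.835, 0.55, -0.001]
contact_force: [-2.3, 0.8, 8.8]
width: 0.0593
gripper_force: 45.1
```

It has touched down on the mat. Releasing slowly and rising.

Emit:
drive_tool:
  rows:
    - [[0,0,0],[0,0,0.05],6]
    - [[0,0,0],[0,0,0],6.3]
    - [[0,0,0],[0,0,0],7]
    - [[0,0,0],[0,0,0],8]
    - [[0,0,0],[0,0,0],8.5]
    - [[0,0,0],[0,0,0],8.5]

```text
clock: 9.28
position: [0.4985, -0.0343, 0.0123]
ee_rot: [-0.001, 0.835, 0.55, -0.001]
contact_force: [0.2, 1.0, -0.5]
width: 0.0852
gripper_force: 0.0
```

Emit:
drive_tool:
  rows:
    - [[0,0,0],[0,0,1.5],8.5]
    - [[0,0,0],[0,0,3],8.5]
    - [[0,0,0],[0,0,4],8.5]
    - [[0,0,0],[0,0,4],8.5]
    - [[0,0,0],[-3,2.5,2],8.5]
    - [[0,0,0],[-5,3,0],8.5]
    - [[0,0,0],[-5,3,0],8.5]
    - [[0,0,0],[0,0,0],8.5]

```text
clock: 10.28
position: [0.3636, 0.0522, 0.1569]
ee_rot: [-0.002, 0.834, 0.551, -0.003]
contact_force: [0.9, -0.6, 0.5]
width: 0.0851
gripper_force: 0.0
```

Run:
```python
from h import *
err(.497,-.0335,.1,67)
a=grab('scene','s4.png');b=grab('top','t4.png')
w=lambda i:cv2.resize(i[:,:,::-1],(400,400),interpolation=cv2.INTER_CUBIC)
cv2.imwrite('pics/c4.png',np.hstack([w(a[150:240,220:310]),w(b[200:300,255:355])]))
```

```text
t 10.275 shift cm [13.34 -8.57 -5.69] turn [-0.006 -0.005 -1.569] w 0.0851 F [ 0.9 -0.6  0.5] g 0.0 q [-0.05  0.04  2.04  0.    1.08  0.36]
```

View pics/c4.png

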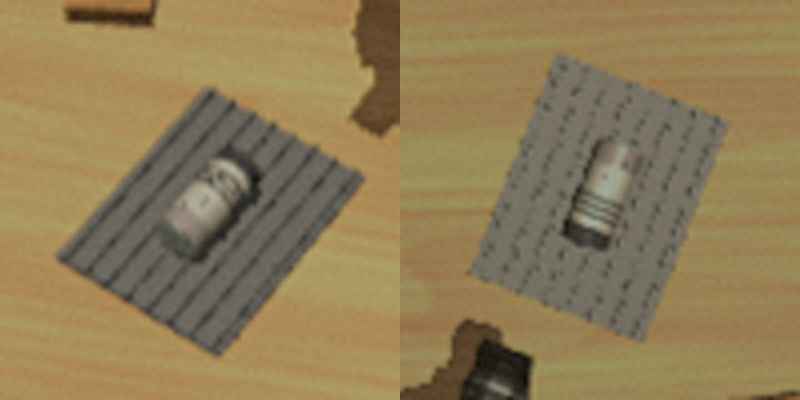

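The torch rests on the mat, along the ribs and near the middle, at scene (267,194) and top (306,248). Now I locate it and the cradle precisely.

Run:
```python
from h import *
print('pix centre',onz('top',305.75,247.8,.022)*1000)
print('pred px of release',proj('top',np.array([.4985,-.0343,.022])))
# torch by brightness vs mat, both views
for n,f,roi in(('top','t4.png',(290,225,325,270)),('scene','s4.png',(252,178,284,214))):
    g=cv2.cvtColor(cv2.imread('pics/'+f),cv2.COLOR_BGR2GRAY); x0,y0,x1,y1=roi
    d=g[y0:y1,x0:x1]; print(n,np.percentile(d,[5,50,95]))
# cradle: base from both views; cheeks' top
for n,f,roi in(('top','t4.png',(365,225,410,290)),('scene','s4.png',(170,145,220,200))):
    b=cv2.imread('pics/'+f); hsv=cv2.cvtColor(b,cv2.COLOR_BGR2HSV); x0,y0,x1,y1=roi
    m=np.zeros(b.shape[:2],np.uint8); m[y0:y1,x0:x1]=cv2.inRange(hsv,(0,110,15),(13,255,255))[y0:y1,x0:x1]
    cs,_=cv2.findContours(m,cv2.RETR_EXTERNAL,cv2.CHAIN_APPROX_NONE); c=max(cs,key=cv2.contourArea)
    P=np.array([onz(n,u,v,.008)[:2] for u,v in c[:,0]])*1000
    print(n,cv2.minAreaRect(P.astype(np.float32)))
b=cv2.imread('pics/t4.png');a=cv2.imread('pics/s4.png')
w=lambda i:cv2.resize(i,(400,400),interpolation=cv2.INTER_CUBIC)
cv2.imwrite('pics/c5.png',np.hstack([w(a[150:200,170:220]),w(b[232:282,362:412])]))
```

```text
pix centre [499.2860694  -35.15280871  22.        ]
pred px of release [305.39035634 248.15019906]
top [ 77.  112.  139.3]
scene [ 55.   100.   147.45]
top ((472.4134216308594, -224.36532592773438), (56.31177520751953, 87.51142883300781), 84.08292388916016)
scene ((495.2679443359375, -228.01724243164062), (57.51773452758789, 59.165409088134766), 11.577654838562012)
```

View pics/c5.png

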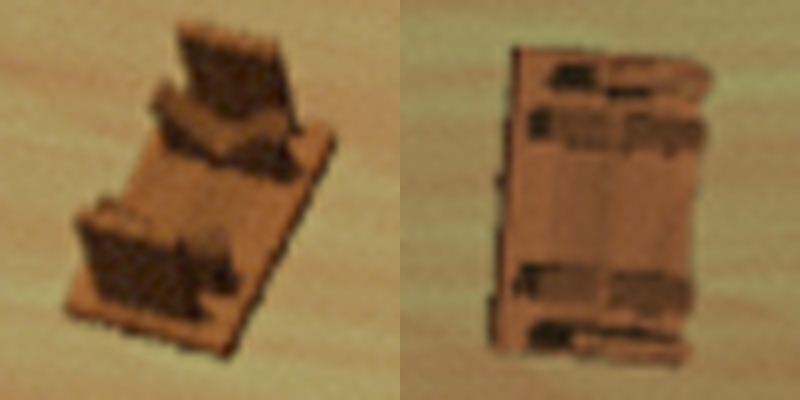

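The crop shows the cradle base's corners at scene-half (335,140), (232,355) and (68,310), and its left edge in the top half from (515,47) to (493,348). Saddles and cheeks are as described.

Run:
```python
from h import *
S=[np.array(onz('scene',170+(u-.5)/8,150+(v-.5)/8,.008))*1000 for u,v in((335,138),(233,352),(67,308))]
T=[np.array(onz('top',362+(u-400-.5)/8,232+(v-.5)/8,.008))*1000 for u,v in((516,47),(494,348),(690,348))]
for n,c in(('scene',S),('top',T)):
    print(n,np.round(c,1)[:,:2].tolist())
a,b,c=S; print('centre S',(a+c)/2,'len',np.linalg.norm(a-b),np.linalg.norm(b-c),'ang',np.degrees(np.arctan2(*(b-a)[[1,0]])))
a,b,c=T; print('centre T',(a+c)/2,'len',np.linalg.norm(a-b),np.linalg.norm(b-c),'ang',np.degrees(np.arctan2(*(a-b)[[1,0]])))
# V-notch line at z of notch; far lips as check
for p in((472,-223),):
    for ang in(-4,-6,-7):
        r=np.radians(ang);R=np.array([[np.cos(r),-np.sin(r)],[np.sin(r),np.cos(r)]])
        for x,y,z in((45,28,8),(-45,28,8),(45,-28,8),(-45,-28,8),(40.5,17,52),(40.5,-17,52)):
            q=np.r_[(R@[x,y]+p)/1000,z/1000]; u,v=proj('top',q);s,t=proj('scene',q)
            print(ang,(x,y,z),'top',np.round([(u-362)*8+400,(v-232)*8]),'scene',np.round([(s-170)*8,(t-150)*8]))
```

```text
scene [[436.6, -191.4], [521.6, -199.4], [516.2, -254.2]]
top [[518.2, -202.8], [430.6, -193.1], [429.2, -250.4]]
centre S [ 476.40324726 -222.80785936    8.        ] len 85.30812640708332 55.13466571384908 ang -5.365427734937386
centre T [ 473.70485762 -226.56413386    8.        ] len 88.18108402821103 57.303890248461734 ang -6.289153373227682
-4 (45, 28, 8) top [500.  45.] scene [239. 345.]
-4 (-45, 28, 8) top [490. 353.] scene [339. 118.]
-4 (45, -28, 8) top [691.  53.] scene [ 68. 304.]
-4 (-45, -28, 8) top [681. 362.] scene [174.  81.]
-4 (40.5, 17, 52) top [577.  62.] scene [188. 242.]
-4 (40.5, -17, 52) top [699.  68.] scene [ 81. 217.]
-6 (45, 28, 8) top [505.  42.] scene [233. 346.]
-6 (-45, 28, 8) top [485. 349.] scene [343. 122.]
-6 (45, -28, 8) top [696.  57.] scene [ 65. 301.]
-6 (-45, -28, 8) top [676. 365.] scene [180.  80.]
-6 (40.5, 17, 52) top [582.  61.] scene [183. 242.]
-6 (40.5, -17, 52) top [704.  70.] scene [ 78. 214.]
-7 (45, 28, 8) top [508.  40.] scene [230. 347.]
-7 (-45, 28, 8) top [482. 347.] scene [345. 124.]
-7 (45, -28, 8) top [698.  59.] scene [ 63. 299.]
-7 (-45, -28, 8) top [673. 366.] scene [183.  79.]
-7 (40.5, 17, 52) top [585.  60.] scene [180. 242.]
-7 (40.5, -17, 52) top [706.  72.] scene [ 76. 213.]
```

Emit:
drive_tool:
  rows:
    - [[0,0,-0.175],[1.7,-1.1,0],8.5]
    - [[0,0,-0.175],[1.7,-1.1,0],8.5]
    - [[0,0,-0.175],[1.7,-1.1,0],8.5]
    - [[0,0,-0.175],[1.7,-1.1,0],8.5]
    - [[0,0,-0.175],[1.7,-1.1,0],8.5]
    - [[0,0,-0.175],[1.7,-1.1,0],8.5]
    - [[0,0,-0.175],[1.7,-1.1,0],8.5]
    - [[0,0,-0.175],[1.7,-1.1,0],7]

```text
clock: 11.38
position: [0.5069, -0.0389, 0.157]
ee_rot: [-0.001, 0.993, -0.121, 0.0]
contact_force: [0.0, -0.1, 0.6]
width: 0.0702
gripper_force: 0.0
```

Run:
```python
from h import *
err(.4988,-.0345,.06,67)
```

```text
t 11.375 shift cm [-0.81  0.44 -9.7 ] turn [-0.002  0.001 -0.159] w 0.0702 F [ 0.  -0.1  0.6] g 0.0 q [-0.22  0.24  1.78  0.    1.12  1.6 ]
```

Emit:
drive_tool:
  rows:
    - [[0,0,-0.08],[-0.4,0.2,-1],6]
    - [[0,0,-0.08],[-0.4,0.25,-2],6]
    - [[0,0,0],[0,0,-3],6]
    - [[0,0,0],[0,0,-2.5],6]
    - [[0,0,0],[0,0,0],6]
    - [[0,0,0],[0,0,0],6]

```text
clock: 12.12
position: [0.498, -0.0335, 0.0728]
ee_rot: [-0.001, 0.98, -0.197, 0.0]
contact_force: [0.6, 0.7, 0.2]
width: 0.0599
gripper_force: 0.0
```

Run:
```python
from h import *
err(.4986,-.0344,.018,67)
```

```text
t 12.125 shift cm [ 0.06 -0.09 -5.48] turn [-0.003  0.001 -0.006] w 0.0599 F [0.6 0.7 0.2] g 0.0 q [-0.21  0.32  1.91  0.    0.9   1.76]
```

Emit:
drive_tool:
  rows:
    - [[0,0,0],[0.05,-0.1,-2],6]
    - [[0,0,0],[0,0,-2],6]
    - [[0,0,0],[0,0,-1],6]
    - [[0,0,0],[0,0,-0.4],6]
    - [[0,0,0],[0,0,0],6]

```text
clock: 12.75
position: [0.4976, -0.0339, 0.0187]
ee_rot: [-0.001, 0.981, -0.196, 0.0]
contact_force: [0.4, -0.3, 0.2]
width: 0.0598
gripper_force: 0.0
```

Emit:
drive_tool:
  rows:
    - [[0,0,0],[0,0,0],4.5]
    - [[0,0,0],[0,0,0],3.4]
    - [[0,0,0],[0,0,0],2.8]
    - [[0,0,0],[0,0,0],2.2]
    - [[0,0,0],[0,0,0],2]
    - [[0,0,0],[0,0,0],2]
  force: 40

```text
clock: 13.5
position: [0.4972, -0.0342, 0.0188]
ee_rot: [-0.001, 0.981, -0.196, -0.0]
contact_force: [-1.0, -2.6, 6.5]
width: 0.0264
gripper_force: 39.0
```

Emit:
drive_tool:
  rows:
    - [[0,0,0],[0,0,0.1],2]
    - [[0,0,0],[0,0,0.1],2]
    - [[0,0,0],[0,0,0],2]

```text
clock: 13.88
position: [0.4969, -0.0335, 0.0201]
ee_rot: [-0.002, 0.981, -0.196, -0.001]
contact_force: [0.6, 1.3, -1.1]
width: 0.0268
gripper_force: 39.3
```

Emit:
drive_tool:
  rows:
    - [[0,0,0],[0,0,0.3],2]
    - [[0,0,0],[0,0,0.5],2]
    - [[0,0,0],[0,0,0],2]

```text
clock: 14.25
position: [0.4975, -0.0338, 0.0288]
ee_rot: [-0.001, 0.981, -0.196, 0.0]
contact_force: [-0.6, -0.3, -0.7]
width: 0.0264
gripper_force: 39.3
```

Run:
```python
from h import *
err(.4735,-.2248,.12,84)
# is torch up? numeric check in scene: torch-bright blob
a=grab('scene','s6.png')
for z in(.019,.027,.029): print(z,proj('scene',np.array([.4985,-.0343,z])))
```

```text
t 14.25 shift cm [ -2.4  -19.1    9.12] turn [-0.003  0.001  0.29 ] w 0.0264 F [-0.6 -0.3 -0.7] g 39.31853234767914 q [-0.21  0.38  1.96  0.    0.79  1.75]
0.019 [266.81726278 195.02299812]
0.027 [266.71410984 193.16771147]
0.029 [266.68813778 192.70058365]
```

Emit:
drive_tool:
  rows:
    - [[0,0,0],[0,0,2],2]
    - [[0,0,0],[0,0,3.5],2]
    - [[0,0,0.05],[-0.3,-2,3],2]
    - [[0,0,0.06],[-0.5,-4,0.5],2]
    - [[0,0,0.06],[-0.5,-4,0],2]
    - [[0,0,0.06],[-0.5,-4,0],2]
    - [[0,0,0.06],[-0.5,-4,0],2]
    - [[0,0,0],[-0.2,-1,0],2]

```text
clock: 15.3
position: [0.4719, -0.2259, 0.1183]
ee_rot: [-0.001, 0.999, -0.054, -0.0]
contact_force: [0.3, 0.6, -0.3]
width: 0.0266
gripper_force: 39.5
```

Emit:
drive_tool:
  rows:
    - [[0,0,0],[0,0,0],2]
    - [[0,0,0],[0,0,0],2]
    - [[0,0,0],[0,0,0],2]

```text
clock: 15.68
position: [0.4721, -0.2226, 0.1183]
ee_rot: [-0.002, 0.999, -0.052, -0.001]
contact_force: [0.8, -0.0, -0.3]
width: 0.0263
gripper_force: 39.5
```

Run:
```python
from h import *
err(.4723,-.2248,.08,84)
a=grab('scene','s7.png')
```

```text
t 15.675 shift cm [ 0.02 -0.22 -3.83] turn [-0.003 -0.001 -0.001] w 0.0263 F [ 0.8 -0.  -0.3] g 39.548941254615784 q [-0.58  0.3   1.8   0.    1.04  1.1 ]
```

Emit:
drive_tool:
  rows:
    - [[0,0,0],[0,-0.2,-2],2]
    - [[0,0,0],[0,0,-2],2]
    - [[0,0,0],[0,0,-0.5],2]
    - [[0,0,0],[0,0,0],2]
    - [[0,0,0],[0,0,0],2]

```text
clock: 16.35
position: [0.4727, -0.226, 0.0741]
ee_rot: [-0.001, 0.999, -0.052, 0.0]
contact_force: [0.5, 0.2, -1.1]
width: 0.0267
gripper_force: 39.5
```

Run:
```python
from h import *
err(.4723,-.2248,.036,84)
a=grab('scene','s8.png');b=grab('top','t8.png')
w=lambda i:cv2.resize(i[:,:,::-1],(400,400),interpolation=cv2.INTER_CUBIC)
cv2.imwrite('pics/c8.png',np.hstack([w(a[140:200,165:225]),w(b[225:285,360:420])]))
# predicted px of torch ends (top line) and cheek tops, in scene crop
for nm,c,z,L in(('torch end','t',.0885,30),('cheek inner top','c',.052,34.5)):
    for s in(1,-1):
        r=np.radians(-6); p=np.array([473.5,-224.8])+s*L*np.array([np.cos(r),np.sin(r)])
        u,v=proj('scene',np.r_[p/1000,z]); print(nm,s,np.round([(u-165)*6.667,(v-140)*6.667]))
```

```text
t 16.35 shift cm [-0.04  0.12 -3.81] turn [-0.002  0.     0.   ] w 0.0267 F [ 0.5  0.2 -1.1] g 39.536903500556946 q [-0.58  0.35  1.86  0.    0.93  1.09]
torch end 1 [130. 175.]
torch end -1 [197.  48.]
cheek inner top 1 [142. 246.]
cheek inner top -1 [218. 102.]
```

View pics/c8.png

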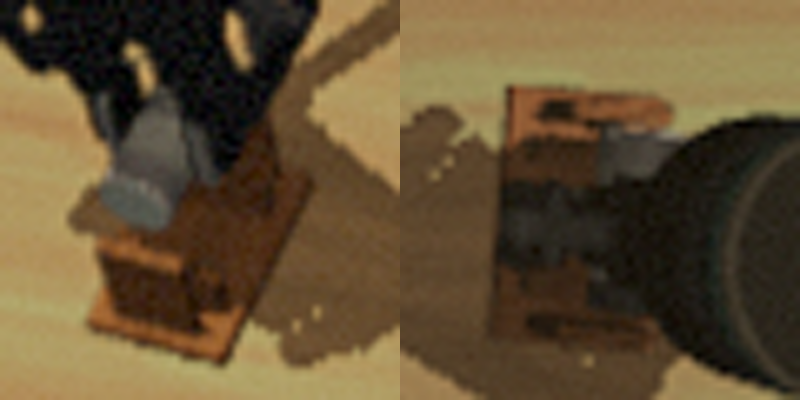

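In the scene half the held torch's end face is at (137,202) and the near cheek's top is at (143,250). Both are within about 1 px of where I predicted for a centred torch. Lowering with force checks.

Emit:
drive_tool:
  rows:
    - [[0,0,0],[0,0.1,-0.8],2]
    - [[0,0,0],[0,0,-0.8],2]
    - [[0,0,0],[0,0,0],2]

```text
clock: 16.82
position: [0.4713, -0.2243, 0.0563]
ee_rot: [-0.002, 0.999, -0.053, -0.002]
contact_force: [-0.1, -0.8, 0.1]
width: 0.0268
gripper_force: 39.5
```

Emit:
drive_tool:
  rows:
    - [[0,0,0],[0,0,-0.8],2]
    - [[0,0,0],[0,0,-0.6],2]
    - [[0,0,0],[0,0,-0.3],2]
    - [[0,0,0],[0,0,0],2]

```text
clock: 17.32
position: [0.4719, -0.2247, 0.04]
ee_rot: [-0.002, 0.999, -0.053, -0.001]
contact_force: [0.1, -0.2, -0.5]
width: 0.0263
gripper_force: 39.5
```

Emit:
drive_tool:
  rows:
    - [[0,0,0],[0,0,-0.15],2]
    - [[0,0,0],[0,0,-0.1],2]
    - [[0,0,0],[0,0,0],2]

```text
clock: 17.7
position: [0.472, -0.2248, 0.0379]
ee_rot: [-0.001, 0.999, -0.053, -0.001]
contact_force: [-0.1, -0.3, -1.5]
width: 0.0263
gripper_force: 39.5
```

Emit:
drive_tool:
  rows:
    - [[0,0,0],[0,0,-0.1],2]
    - [[0,0,0],[0,0,0],2]
    - [[0,0,0],[0,0,0],2]

```text
clock: 18.08
position: [0.4721, -0.2249, 0.0369]
ee_rot: [-0.001, 0.999, -0.053, -0.0]
contact_force: [-0.2, -0.7, -0.9]
width: 0.0269
gripper_force: 39.6
```

Emit:
drive_tool:
  rows:
    - [[0,0,0],[0,0,-0.1],2]
    - [[0,0,0],[0,0,0],2]
    - [[0,0,0],[0,0,0],2]

```text
clock: 18.45
position: [0.4723, -0.2254, 0.0363]
ee_rot: [-0.001, 0.999, -0.052, -0.0]
contact_force: [-1.5, -3.0, 5.0]
width: 0.0265
gripper_force: 40.0
```

Emit:
drive_tool:
  rows:
    - [[0,0,0],[0,-0.08,0],2]
    - [[0,0,0],[0,0,-0.05],2]
    - [[0,0,0],[0,0,0],2]
    - [[0,0,0],[0,0,0],2]

```text
clock: 18.95
position: [0.4723, -0.2257, 0.036]
ee_rot: [-0.001, 0.999, -0.053, -0.0]
contact_force: [-1.5, -0.8, 8.4]
width: 0.0265
gripper_force: 40.4
```

Emit:
drive_tool:
  rows:
    - [[0,0,0],[0,0,-0.06],2]
    - [[0,0,0],[0,0,0],2]
    - [[0,0,0],[0,0,0],2]

```text
clock: 19.32
position: [0.4723, -0.2257, 0.0359]
ee_rot: [-0.001, 0.999, -0.053, -0.0]
contact_force: [-2.9, -0.2, 12.9]
width: 0.0265
gripper_force: 40.9
```

Seated: the vertical load rises and the side force is near zero. Releasing and withdrawing straight up.

Emit:
drive_tool:
  rows:
    - [[0,0,0],[0,0,0.05],2.8]
    - [[0,0,0],[0,0,0],3.2]
    - [[0,0,0],[0,0,0],4]
    - [[0,0,0],[0,0,0],5]
    - [[0,0,0],[0,0,0],5.5]
    - [[0,0,0],[0,0,0],5.5]

```text
clock: 20.08
position: [0.472, -0.2255, 0.0351]
ee_rot: [-0.001, 0.999, -0.053, -0.001]
contact_force: [0.4, 0.2, 0.3]
width: 0.0547
gripper_force: 0.0
```

Emit:
drive_tool:
  rows:
    - [[0,0,0],[0,0,0.8],5.5]
    - [[0,0,0],[0,0,2],5.5]
    - [[0,0,0],[0,0,4],5.5]
    - [[0,0,0],[0,0,4],5.5]
    - [[0,0,0],[-2,2,3],5.5]
    - [[0,0,0],[-4,3,0],5.5]
    - [[0,0,0],[-4,4,0],5.5]
    - [[0,0,0],[-3,4,0],5.5]

```text
clock: 21.08
position: [0.3403, -0.0944, 0.1737]
ee_rot: [-0.001, 0.999, -0.053, -0.0]
contact_force: [0.3, 1.0, 0.1]
width: 0.0552
gripper_force: 0.0
```

Emit:
drive_tool:
  rows:
    - [[0,0,0],[0,3,0],5.5]
    - [[0,0,0],[0,3,0],5.5]
    - [[0,0,0],[0,0,0],5.5]

```text
clock: 21.45
position: [0.3415, -0.0343, 0.1738]
ee_rot: [-0.001, 0.999, -0.051, -0.0]
contact_force: [0.1, 0.2, 0.6]
width: 0.0552
gripper_force: 0.0
```

Run:
```python
from h import *
s=manip.get_state(); print(s['clock'],s['position'],s['contact_force'])
for n,f,roi in(('top','t9.png',(370,230,412,285)),('scene','s9.png',(170,140,222,200))):
    a=grab(n,f); hsv=cv2.cvtColor(a[:,:,::-1].copy(),cv2.COLOR_BGR2HSV); x0,y0,x1,y1=roi
    m=np.zeros(a.shape[:2],np.uint8); sel=cv2.inRange(hsv,(0,0,30),(180,80,255)); m[y0:y1,x0:x1]=sel[y0:y1,x0:x1]
    cs,_=cv2.findContours(m,cv2.RETR_EXTERNAL,cv2.CHAIN_APPROX_NONE); c=max(cs,key=cv2.contourArea)
    P=np.array([onz(n,u,v,.043)[:2] for u,v in c[:,0]])*1000
    print(n,cv2.minAreaRect(P.astype(np.float32)),c[:,0].min(0),c[:,0].max(0),'pred',proj(n,np.array([.4735,-.2255,.043])))
```

```text
21.45 [ 0.34153753 -0.03428323  0.17376001] [0.10318082 0.1794078  0.6131695 ]
top ((474.4649658203125, -223.67076110839844), (27.628694534301758, 59.389381408691406), 83.7397232055664) [384 244] [397 270] pred [391.11922217 257.41244546]
scene ((473.34954833984375, -223.08035278320312), (29.05832862854004, 65.2629165649414), 83.3779296875) [184 158] [201 180] pred [192.38719647 168.13459809]
```

```bash
python3 -c "
from rig import job
print(job.sign_off())"
```

```text
the job is handed in; nothing more can be done
None
```

The small torch is resting in both notches of the brown cradle after being lifted out by its ends, laid on the mat and re-gripped across its body; both cameras put it where a seated torch should be, and I handed the job in at about 21.5 s of the 64 s allowed.

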